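# Close and start the instrument steriliser

### The arm

A 6-joint arm with a two-finger parallel gripper is mounted at the origin on the work surface. World frame = base frame: x ahead of the robot, y to its left, z up, the work surface at z = 0. Lengths are in m, angles in rad, forces in N, time in s.
With the tool pointing down it reaches from about 0.35 to 0.725 m from the base axis. Payload 6 kg.
Tool frame: the origin (TCP) lies between the finger pads; the fingertips stand 22 mm ahead of it and the grasp point (between the pads) lies 3 mm ahead of it; z points along the fingers, x is the direction in which the jaws open and shut, and the axes are right-handed (so a half turn about z gives the same grasp; the last joint's range is limited). The gripper opens to 85 mm and grips with 20 to 120 N. Pads are 22 mm wide; open, the fingers measure 114 mm over their backs; the gripper's body (76 mm by 85 mm) begins 54 mm behind the grasp point. The pads swing forward as they close: fully open they stand 13 mm farther back than shut.
Start: joints at [1.489, 0.04, 0.085, 0, -1.615, -0.334], TCP at [0.242, 0.549, 0.253] pointing down, gripper open.
Joint ranges: [-2.56, 2.56], [-1.29, 2.01], [-1.08, 1.49], [-3.29, 1.98], [-2.81, -0.18], [-2.99, 2.99]. Speed limits (rad/s): [2.57, 2.57, 3.01, 3.14, 3.14, 3.14].

### API

Orientations are given as a rotation vector (axis times angle).
In Python, from workcell import observe, grab_frame, hand_in gives the robot as it stands.
- The arm moves only by the tool send_rows, never from a script. Its argument "rows" is a list that holds one entry, the list of rows, each a list of 5 numbers: the closure, from -1 (fully open) to 1 (shut), then the shift along the tool's x, y, z in m, then the turn about the tool's z in degrees. A call has 1 to 20 rows; each row is the pose to reach, as a shift and turn from the pose commanded when the call began, along the tool's axes at that moment; what a row does not reach only later rows make up. A row lasts 1/10 s, in which the tool goes at most 50 mm and 8.59 degrees, less where a joint would pass 70% of its speed; a pose out of reach is approached as far as the arm can. A call with a gripper value outside its range is refused whole. The fingers move at their own pace and stop on an object; "grip_force" is the grip in N (left out, the last holds). Time passes only in rows, so rows that repeat a pose let the fingers close. It gives the time, the measured TCP pose, the force and the opening at its end, in the units of the state.
- observe(): the state, without advancing time (a new reading comes with each control period).
- grab_frame(name): name is "scene" or "top"; returns a dict with "img" (420x560x3 uint8, blue, green, red), "vfov" (degrees; the focal length in pixels is half the picture's height over the tangent of half this angle, whatever the lens; pixels are square), "cx", "cy" (the principal point, pixels), "R" (3x3) and "t" (3): a world point X has camera coordinates R X + t. Camera axes: x right, y down, z forward; pixel columns grow to the right and rows downward; lengths in m; the calibration is good to about 2 mm. A picture is of the moment at which its call begins. There is no depth.
- hand_in(): hands the job in, once; it reports no verdict.
The state is a dict: "time": time; "joint_pos": joint angles; "joint_velocities": joint speeds; "tau": joint torques, N m; "tcp_pos": TCP position; "tcp_rot": TCP orientation; "ft_force": force on the tool from outside, world axes, zero at the start; "moment": the same for the moment, N m; "opening": opening from 0.0 (shut) to 1.0 (fully open).
Only numpy, scipy, OpenCV 4.12 (cv2) and the standard library are available. Lean on these libraries where they do the work, as an engineer would, in place of code of your own. Each camera call takes 0.05 s, during which the arm holds its last target. There are 200 camera calls.

### The job

Get the nail-care steriliser running using only pushes of the fingertips: first push its open instrument tray fully home with the instruments still lying in it, then push the hinged lid down until it is fully shut, and last press the larger of the two buttons (start) all the way down and let go. Do not press the smaller button, do not pick anything up, and leave the bottles and other things on the table where they stand.

Things in the scene. Friction and masses are not known exactly. Their poses are not given: they have to be found in the camera images.
- steriliser: White table-top steriliser, fixed. Origin: underside, middle of its chamber; x points from its front (tray side) to its back, y to its left, z up. Chamber x +-80, y +-100 mm, walls 90 mm high; a fixed strip over the front 35 mm (x -80 to -45) has its top at z 100. On the right (y -165 to -102) a grey control pod, 100 mm high, with two round buttons on top
- tray (a joint): How far the tray is pulled out of the front of the steriliser, m: 0 = fully home, at most 0.105. It slides along the steriliser's x axis, stays where it is left, and has about 2 N of friction plus a damping of about 6 N per m/s. The starts are 0.07 to 0.10
- tray_front (a point): Centre of the outer face of the tray's flat aluminium front plate (180 mm wide, 18 mm thick, from 14 to 72 mm above the table, no handle). Moves with the tray, axes as the steriliser's; pushing the face along +x closes the tray. Behind it is an open steel tray, 150 x 150 mm, walls 26 mm, its floor 20 mm above the table
- lid (a joint): Opening angle of the lid, rad: 0 = shut (flat), at most 1.5 (nearly upright). A stiff hinge keeps it where it is left: about 1 to 3 N, pushed near the free edge, moves it. The starts are 0.7 to 1.2
- lid_hinge (a point): Middle of the lid's hinge line: on the chamber's left (+y) edge, 90 mm above the table, line and axes along the steriliser's x. The lid is a flat white plate, 124 mm along the hinge, 200 mm from hinge to free edge, 10 mm thick, its underside on the hinge line. The free edge rises from the right (-y); the open lid's outer face looks left and up. Shut, its top is 100 mm above the table
- lid_edge (a point): Middle of the lid's free edge, on its outer (upper) face, 200 mm from the hinge line. Moves with the lid
- start (a joint): Travel of the larger button, m: 0 = up, 0.006 = fully down (about 5 N). Springs back
- start_top (a point): Centre of the top of the larger (start) button: white, round, 30 mm across, on the control pod near its front edge; pressed downwards
- stop (a joint): Travel of the smaller button, m: 0 = up, 0.005 = fully down; to be left alone
- stop_top (a point): Centre of the top of the smaller (stop) button: white, round, 16 mm across, on the pod 90 mm behind the start button
- nippers: Steel nail nippers, about 100 x 36 x 10 mm, loose in the tray, lying across it; origin on the underside near the middle
- pusher: Flat steel cuticle pusher, about 108 x 10 x 6 mm, loose in the tray between its front plate and the nippers; origin on the underside near the middle
- polish_a: Nail polish bottle, 32 mm across, 72 mm high, standing to the left of the steriliser; origin at the underside
- polish_b: Another nail polish bottle, the same size, to the left of the steriliser; origin at the underside
- buffer: Grey nail buffer block, 30 x 90 x 28 mm, lying on the table to the right of the open tray; origin at the middle of its underside
- jar: Open glass, 72 mm across, 60 mm high, on the left of the table; origin at the underside
- lotion: Lotion bottle, 56 mm across, 140 mm high, on the right of the table; origin at the underside
- spray: Slim bottle, 44 mm across, 160 mm high, on the right of the table; origin at the underside

How it is judged:
By the outcome, as a careful person would: the job done as asked, in the order asked, and still so for the second after the job is handed in, with the robot touching nothing.
It also fails if it takes over 61 s, if anything falls off the work surface, if the arm or the gripper's body presses on something with over 40 N, if the wrist force passes 120 N, or if a joint passes its speed limit or range.

## Working session

There is one attempt and no reset: what is moved stays moved. The work goes in short steps, Python scripts to look and compute and a tool call to move; the robot and the scene stay as the last step left them, time stands still between calls to the robot, and variables do not carry over. Pictures are saved under pics/ and viewed, about 8 in all and at most 12, crops included, and the job is handed in when it is done.

Besides the shell and the picture viewer there is one more tool, called as name(argument=value, ...), one argument or row to a line, values as JSON. send_rows: Moves the arm, as the interface text tells. Its arguments: {"type":"object","properties":{"rows":{"type":"array"},"grip_force":{"type":"number"}},"required":["rows"]}

```bash
mkdir -p pics; python3 - <<'E'
from workcell import observe, grab_frame
import cv2,pickle
s=observe();print(s)
F={}
for n in("scene","top"):
    f=grab_frame(n);F[n]=f;cv2.imwrite(f"pics/{n}0.png",f["img"]);print(n,f["vfov"],f["cx"],f["cy"],f["R"],f["t"], [k for k in f])
pickle.dump(F,open("f0.pkl","wb"))
E
```

```text
{'time': 0.0, 'joint_pos': array([ 1.48870004e+00,  4.08171414e-02,  8.38002267e-02, -5.00305579e-04,
       -1.61549197e+00, -3.33699795e-01]), 'joint_velocities': array([ 0.00019427,  0.00080386, -0.00103372, -0.00048204,  0.00032451,
        0.00219957]), 'tau': array([-8.80120078e-04, -3.68213940e+01,  3.47410333e+01,  6.93237528e+00,
       -5.45891875e-03,  8.87854355e-06]), 'tcp_pos': array([0.24214457, 0.54864794, 0.2522628 ]), 'tcp_rot': array([ 1.71433340e+00, -2.63089132e+00,  1.64392945e-03]), 'ft_force': array([ 0.44764483,  0.36367501, -0.27092338]), 'moment': array([-0.05633372, -0.00059766,  0.03029847]), 'opening': 1.0020859156167572}
scene 42.312002918565454 262.64184572488574 210.73795152451248 [[ 0.2908636   0.9566898  -0.0119582 ]
 [ 0.76929993 -0.24128563 -0.59157321]
 [-0.5688374   0.16286767 -0.8061626 ]] [-0.20017253 -0.39655398  1.85492804] ['img', 'vfov', 'cx', 'cy', 'R', 't']
top 53.19952176326198 274.7268330805955 216.86519405461507 [[ 0.10768886 -0.99416986  0.00542275]
 [-0.96755508 -0.1060568  -0.22932317]
 [ 0.2285613   0.01944874 -0.97333523]] [-0.05353985  0.61595969  1.01610844] ['img', 'vfov', 'cx', 'cy', 'R', 't']
```

View pics/scene0.png

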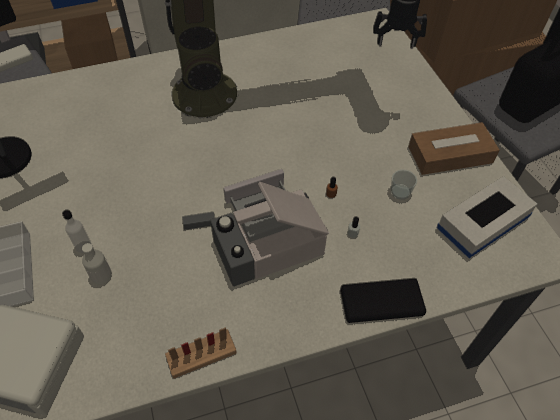

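View pics/top0.png

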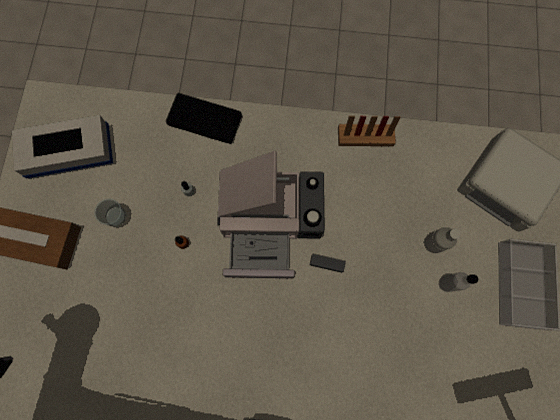

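Scene: start button about (225,224), stop (237,251), lid raised with its free edge near (262,185)-(285,210). Top: start (313,217), stop (312,183), tray front plate (224..294, 273), buffer (327,263). I'll enlarge to pick points.

```bash
python3 - <<'E'
import pickle,cv2,numpy as np
F=pickle.load(open("f0.pkl","rb"))
def crop(n,x,y,w,h,k):
    c=F[n]["img"][y:y+h,x:x+w]; c=cv2.convertScaleAbs(c,alpha=1.5)
    c=cv2.resize(c,None,fx=k,fy=k,interpolation=cv2.INTER_CUBIC)
    for i in range(0,w,10):
        cv2.line(c,(i*k,0),(i*k,6 if i%50 else 14),(0,255,255),1)
        if (x+i)%20==0: cv2.putText(c,str(x+i),(i*k,22),0,.35,(0,255,255),1)
    for i in range(0,h,10):
        cv2.line(c,(0,i*k),(6,i*k),(0,255,255),1)
        if (y+i)%20==0: cv2.putText(c,str(y+i),(8,i*k+4),0,.35,(0,255,255),1)
    return c
a=crop("scene",180,160,160,140,5);cv2.imwrite("pics/s0c.png",a[:600,:800])
b=crop("top",210,140,150,150,4);cv2.imwrite("pics/t0c.png",b)
E
```

```text
(no output)
```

View pics/s0c.png

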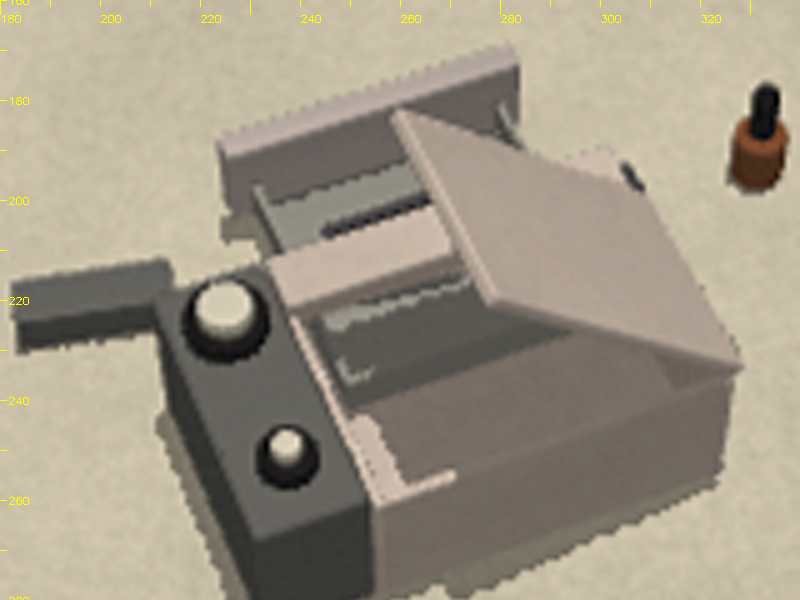

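View pics/t0c.png

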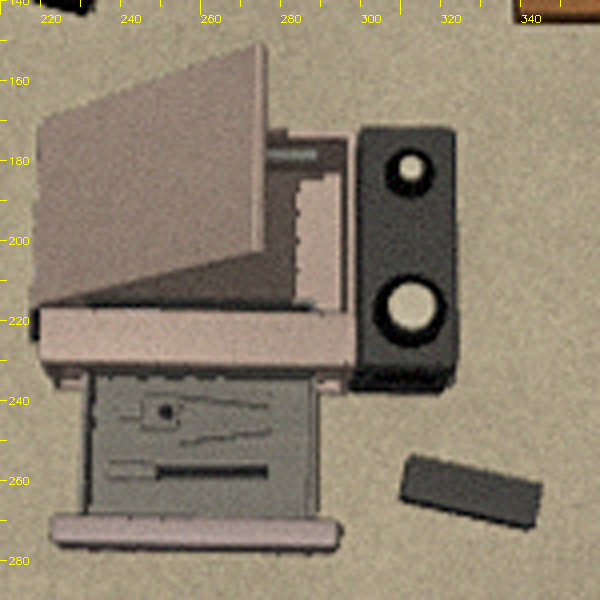

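```bash
cat > geo.py <<'E'
import numpy as np
def ray(f,p):
    fl=210/np.tan(np.radians(f["vfov"]/2))
    d=f["R"].T@np.array([(p[0]-f["cx"])/fl,(p[1]-f["cy"])/fl,1]);return -f["R"].T@f["t"],d/np.linalg.norm(d)
def tri(fs,ps):
    A=np.zeros((3,3));b=np.zeros(3);L=[]
    for f,p in zip(fs,ps):
        o,d=ray(f,p);P=np.eye(3)-np.outer(d,d);A+=P;b+=P@o;L.append((o,P))
    X=np.linalg.solve(A,b);return X,max(np.linalg.norm(P@(X-o)) for o,P in L)
def plane(f,p,z):
    o,d=ray(f,p);return o+d*(z-o[2])/d[2]
def proj(f,X):
    fl=210/np.tan(np.radians(f["vfov"]/2));c=f["R"]@X+f["t"];return c[:2]/c[2]*fl+[f["cx"],f["cy"]]
E
python3 - <<'E'
import pickle,numpy as np
from geo import *
np.set_printoptions(precision=4,suppress=True)
F=pickle.load(open("f0.pkl","rb"));fs=[F["scene"],F["top"]]
P=dict(start=((225.2,221.2),(312.9,216.4)),stop=((237.4,248.6),(312.7,181.7)),lidF=((260.8,182.6),(272.5,203)),lidB=((279.4,220.6),(274.5,150.8)),
 plR=((223.6,188.6),(295,277)),plL=((282,169.2),(223,275.3)))
X={}
for k,p in P.items():
    X[k],e=tri(fs,p);print(k,X[k],e)
d=X["stop"]-X["start"];print("yaw pod",np.degrees(np.arctan2(d[1],d[0])),np.linalg.norm(d[:2]))
d=X["lidB"]-X["lidF"];print("yaw lid",np.degrees(np.arctan2(d[1],d[0])),np.linalg.norm(d))
d=X["plL"]-X["plR"];print("yaw plate",np.degrees(np.arctan2(d[1],d[0]))-90,np.linalg.norm(d))
from scipy.spatial.transform import Rotation as R
print(R.from_rotvec([1.71433340e+00, -2.63089132e+00,  1.64392945e-03]).as_matrix())
# buffer, bottles
for n,p,z in (("buffer",(327.5,262),.028),("bufferL",(310,264),.0),("pa",(181,244),0),("pb",(187,190),0),("lotion",(435,243),0),("spray",(452,284),0)):print(n,plane(F["top"],p,z))
E
```

```text
start [ 0.6184 -0.0796  0.1207] 0.0017624581198780996
stop [ 0.708  -0.0714  0.1209] 0.0015563280527085535
lidF [0.6116 0.02   0.2324] 0.0014461732458324985
lidB [0.7341 0.0284 0.234 ] 0.000982630196585542
plR [ 0.4706 -0.0509  0.0671] 0.0031199006913599776
plL [0.4546 0.1283 0.07  ] 0.001749783029351376
yaw pod 5.188580125455986 0.08995727103706395
yaw lid 3.916202292217066 0.12286137204269602
yaw plate 5.072271336431882 0.17993474192067088
[[-0.4039 -0.9148 -0.0006]
 [-0.9148  0.4039 -0.0017]
 [ 0.0018 -0.0001 -1.    ]]
buffer [ 0.522  -0.1371  0.028 ]
bufferL [ 0.5154 -0.0938  0.    ]
pa [0.5316 0.2606 0.    ]
pb [0.6852 0.2682 0.    ]
lotion [ 0.6097 -0.4288  0.    ]
spray [ 0.5032 -0.4764  0.    ]
```

send_rows(
  rows=[
    [[1, 0.1, -0.093, 0, -8], [1, 0.2, -0.187, 0, -16], [1, 0.3, -0.28, 0, -24], [1, 0.397, -0.373, 0, -29], [1, 0.397, -0.373, 0, -29], [1, 0.397, -0.373, 0, -29], [1, 0.397, -0.373, 0, -29], [1, 0.397, -0.373, 0, -29], [1, 0.397, -0.373, 0, -29], [1, 0.397, -0.373, 0, -29], [1, 0.397, -0.373, 0, -29], [1, 0.397, -0.373, 0, -29], [1, 0.397, -0.373, 0, -29], [1, 0.397, -0.373, 0, -29], [1, 0.397, -0.373, 0, -29], [1, 0.397, -0.373, 0, -29]],
  ],
  grip_force=40,
)

```text
time: 1.7
tcp_pos: [0.423, 0.0361, 0.2533]
tcp_rot: [-2.322, 2.116, -0.0]
ft_force: [-0.2, 0.1, 0.4]
opening: 0.001
```

send_rows(
  rows=[
    [[1, 0, 0, 0.05, 0], [1, 0, 0, 0.1, 0], [1, 0, 0, 0.14, 0], [1, 0, 0, 0.17, 0], [1, 0, 0, 0.185, 0], [1, 0, 0, 0.185, 0], [1, 0, 0, 0.185, 0], [1, 0, -0.01, 0.185, 0], [1, 0, -0.02, 0.185, 0], [1, 0, -0.023, 0.185, 0], [1, 0, -0.026, 0.185, 0], [1, 0, -0.029, 0.185, 0], [1, 0, -0.032, 0.185, 0], [1, 0, -0.035, 0.185, 0], [1, 0, -0.038, 0.185, 0], [1, 0, -0.041, 0.185, 0], [1, 0, -0.045, 0.185, 0], [1, 0, -0.049, 0.185, 0], [1, 0, -0.053, 0.185, 0], [1, 0, -0.057, 0.185, 0]],
  ],
)

```text
time: 3.7
tcp_pos: [0.4803, 0.0402, 0.0683]
tcp_rot: [2.319, -2.119, 0.0]
ft_force: [-2.5, 0.1, 0.9]
opening: 0.001
```

```bash
python3 - <<'E'
from workcell import *
import cv2,numpy as np
s=observe();print(s["time"],s["tcp_pos"],s["ft_force"])
a=grab_frame("top");b=grab_frame("scene")
import numpy as np
c=lambda f,x,y:cv2.resize(cv2.convertScaleAbs(f["img"][y:y+150,x:x+130],alpha=1.5),None,fx=3,fy=3)
cv2.imwrite("pics/p1.png",np.hstack([c(a,210,150),c(b,200,140)]))
E
```

```text
3.7 [0.48033231 0.04018869 0.06831219] [-2.50451748  0.11543012  0.92455991]
```

View pics/p1.png

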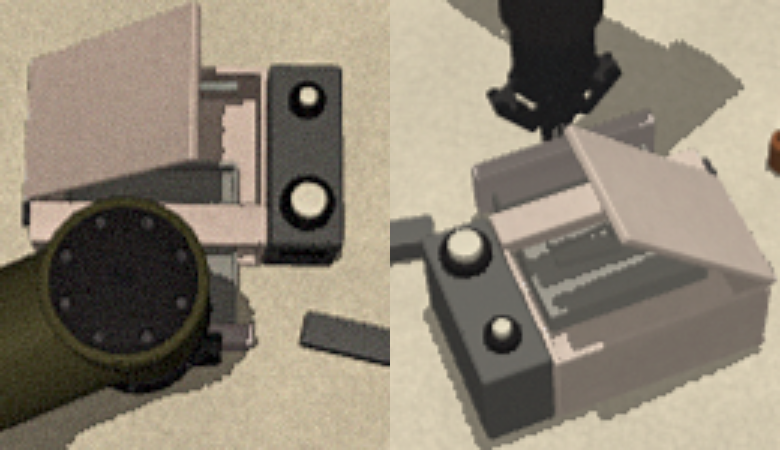

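The arm is pushing the plate at its centre (about 2.5 N) and stands clear of the lid. Now the rest of the travel.

send_rows(
  rows=[
    [[1, 0, -0.004, 0, 0], [1, 0, -0.008, 0, 0], [1, 0, -0.012, 0, 0], [1, 0, -0.016, 0, 0], [1, 0, -0.02, 0, 0], [1, 0, -0.024, 0, 0], [1, 0, -0.028, 0, 0], [1, 0, -0.032, 0, 0], [1, 0, -0.036, 0, 0], [1, 0, -0.04, 0, 0], [1, 0, -0.044, 0, 0], [1, 0, -0.047, 0, 0], [1, 0, -0.049, 0, 0], [1, 0, -0.051, 0, 0], [1, 0, -0.053, 0, 0], [1, 0, -0.055, 0, 0], [1, 0, -0.057, 0, 0]],
  ],
)

```text
time: 5.5
tcp_pos: [0.5368, 0.0453, 0.0682]
tcp_rot: [2.319, -2.119, -0.0]
ft_force: [-2.0, -0.8, -0.2]
opening: -0.003
```

send_rows(
  rows=[
    [[1, 0, -0.0015, 0, 0], [1, 0, -0.003, 0, 0], [1, 0, -0.0045, 0, 0], [1, 0, -0.006, 0, 0], [1, 0, -0.0075, 0, 0], [1, 0, -0.009, 0, 0]],
  ],
)

```text
time: 6.1
tcp_pos: [0.5418, 0.0457, 0.0683]
tcp_rot: [2.314, -2.113, -0.01]
ft_force: [-30.4, 2.3, 16.3]
opening: 0.0
```

send_rows(
  rows=[
    [[1, 0, 0.01, 0, 0], [1, 0, 0.03, 0, 0], [1, 0, 0.045, 0, 0], [1, 0, 0.05, -0.05, 0], [1, 0, 0.05, -0.1, 0], [1, 0, 0.05, -0.15, 0], [1, 0, 0.05, -0.2, 0], [1, 0, 0.05, -0.225, 0], [1, 0.004, 0.01, -0.225, 0], [1, 0.008, -0.03, -0.225, 0], [1, 0.012, -0.07, -0.225, 0], [1, 0.018, -0.1, -0.225, 0], [1, 0.018, -0.115, -0.225, 0], [1, 0.018, -0.115, -0.225, 0], [1, 0.018, -0.115, -0.225, 0], [1, 0.018, -0.115, -0.225, 0]],
  ],
)

```text
time: 7.7
tcp_pos: [0.6615, 0.0386, 0.2945]
tcp_rot: [-2.319, 2.118, -0.002]
ft_force: [-1.1, -1.5, 0.4]
opening: -0.0
```

```bash
python3 - <<'E'
from workcell import *
import cv2,numpy as np
s=observe();print(s["time"],s["tcp_pos"],s["ft_force"],s["joint_pos"])
a=grab_frame("top");b=grab_frame("scene")
c=lambda f,x,y:cv2.resize(cv2.convertScaleAbs(f["img"][y:y+150,x:x+130],alpha=1.5),None,fx=3,fy=3)
cv2.imwrite("pics/p2.png",np.hstack([c(a,210,150),c(b,200,120)]))
E
```

```text
7.7 [0.66149879 0.03855765 0.2944504 ] [-1.12134505 -1.47623752  0.38822773] [ 3.59570581e-01  2.16328260e-01  3.52158953e-01  5.32252547e-04
 -1.70472275e+00  1.30182602e+00]
```

View pics/p2.png

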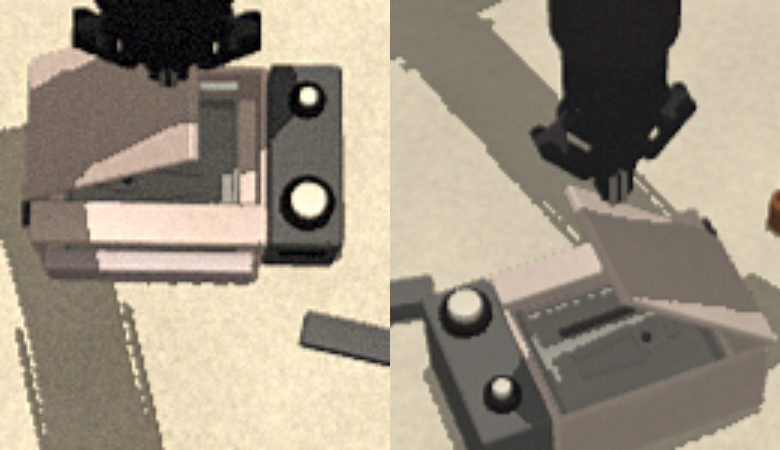

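Tray home, instruments in it; fingers above the lid's free edge. Pushing the lid down with a gradual drift toward its free edge.

send_rows(
  rows=[
    [[1, 0, 0, 0.02, 0], [1, 0, 0, 0.035, 0], [1, 0, 0, 0.042, 0], [1, 0, 0, 0.048, 0], [1, 0.001, 0, 0.054, 0], [1, 0.002, 0, 0.06, 0], [1, 0.004, 0, 0.066, 0], [1, 0.006, 0, 0.072, 0], [1, 0.008, 0, 0.078, 0], [1, 0.01, 0, 0.084, 0], [1, 0.012, 0, 0.09, 0], [1, 0.014, 0, 0.096, 0], [1, 0.016, 0, 0.102, 0], [1, 0.018, 0, 0.108, 0], [1, 0.02, 0, 0.114, 0], [1, 0.022, 0, 0.12, 0], [1, 0.024, 0, 0.126, 0], [1, 0.026, 0, 0.132, 0], [1, 0.028, 0, 0.138, 0], [1, 0.03, 0, 0.144, 0]],
  ],
)

```text
time: 9.8
tcp_pos: [0.6645, 0.0088, 0.1486]
tcp_rot: [-2.32, 2.119, 0.001]
ft_force: [0.4, 2.1, 1.4]
opening: 0.003
```

send_rows(
  rows=[
    [[1, 0, 0, 0.005, 0], [1, 0, 0, 0.01, 0], [1, 0, 0, 0.014, 0], [1, 0, 0, 0.018, 0], [1, 0, 0, 0.021, 0], [1, 0, 0, 0.023, 0], [1, 0, 0, 0.025, 0], [1, 0, 0, 0.026, 0], [1, 0, 0, 0.027, 0], [1, 0, 0, 0.028, 0]],
  ],
)

```text
time: 10.8
tcp_pos: [0.6646, 0.0087, 0.1221]
tcp_rot: [-2.32, 2.119, -0.001]
ft_force: [-2.8, 0.5, 7.7]
opening: -0.001
```

send_rows(
  rows=[
    [[1, 0, 0, 0.0007, 0], [1, 0, 0, 0.0015, 0], [1, 0, 0, 0.0015, 0]],
  ],
)

```text
time: 11.1
tcp_pos: [0.6646, 0.0086, 0.1221]
tcp_rot: [-2.319, 2.118, -0.002]
ft_force: [-5.7, -0.6, 8.5]
opening: -0.0
```

send_rows(
  rows=[
    [[1, 0, 0, 0.001, 0], [1, 0, 0, 0.002, 0], [1, 0, 0, 0.002, 0], [1, 0, 0, -0.02, 0], [1, 0, 0, -0.07, 0], [1, 0, 0, -0.08, 0], [1, 0.03, 0.02, -0.08, 0], [1, 0.06, 0.04, -0.08, 0], [1, 0.084, 0.054, -0.08, 0], [1, 0.084, 0.054, -0.08, 0], [1, 0.084, 0.054, -0.08, 0], [1, 0.084, 0.054, -0.08, 0]],
  ],
)

```text
time: 12.3
tcp_pos: [0.6186, -0.0791, 0.1996]
tcp_rot: [-2.32, 2.118, 0.0]
ft_force: [0.0, -0.1, 0.7]
opening: 0.0
```

```bash
python3 - <<'E'
from workcell import *
import cv2,numpy as np
s=observe();print(s["time"],s["tcp_pos"],s["ft_force"])
a=grab_frame("top");b=grab_frame("scene")
c=lambda f,x,y:cv2.resize(cv2.convertScaleAbs(f["img"][y:y+150,x:x+130],alpha=1.5),None,fx=3,fy=3)
cv2.imwrite("pics/p3.png",np.hstack([c(a,210,150),c(b,200,140)]))
E
```

```text
12.3 [ 0.61864842 -0.07913341  0.19963634] [ 0.03874402 -0.09043641  0.71014696]
```

View pics/p3.png

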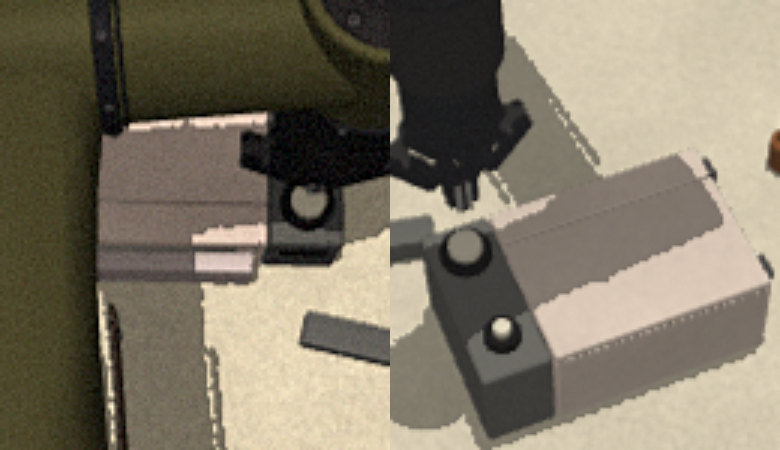

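Lid lies flush with the strip; fingers are above start, well away from stop. Descend and press.

send_rows(
  rows=[
    [[1, 0, 0, 0.03, 0], [1, 0, 0, 0.045, 0], [1, 0, 0, 0.05, 0], [1, 0, 0, 0.053, 0], [1, 0, 0, 0.055, 0], [1, 0, 0, 0.057, 0], [1, 0, 0, 0.059, 0], [1, 0, 0, 0.061, 0], [1, 0, 0, 0.061, 0]],
  ],
)

```text
time: 13.3
tcp_pos: [0.6188, -0.0799, 0.1397]
tcp_rot: [-2.319, 2.118, -0.002]
ft_force: [0.1, 0.5, 3.4]
opening: -0.0
```

send_rows(
  rows=[
    [[1, 0, 0, 0.001, 0], [1, 0, 0, 0.002, 0], [1, 0, 0, 0.003, 0], [1, 0, 0, 0.004, 0], [1, 0, 0, 0.004, 0]],
  ],
)

```text
time: 13.8
tcp_pos: [0.6189, -0.0799, 0.138]
tcp_rot: [-2.319, 2.117, -0.004]
ft_force: [-4.1, 2.6, 14.8]
opening: 0.002
```

Force rose to 14.8 N with motion stopped: bottomed out. A touch more, then let go and retreat.

send_rows(
  rows=[
    [[1, 0, 0, 0.001, 0], [1, 0, 0, 0.002, 0], [1, 0, 0, 0.002, 0]],
  ],
)

```text
time: 14.1
tcp_pos: [0.6189, -0.0799, 0.1379]
tcp_rot: [-2.319, 2.116, -0.006]
ft_force: [-9.0, 4.3, 20.8]
opening: -0.002
```

send_rows(
  rows=[
    [[1, 0, 0, -0.01, 0], [1, 0, 0, -0.05, 0], [1, 0, 0, -0.1, 0], [1, 0, 0, -0.14, 0], [1, 0, 0.05, -0.14, 0], [1, 0, 0.1, -0.14, 0], [1, 0.05, 0.15, -0.14, 0], [1, 0.1, 0.18, -0.14, 0], [1, 0.15, 0.18, -0.14, 0], [1, 0.2, 0.18, -0.14, 0], [1, 0.25, 0.18, -0.14, 0], [1, 0.25, 0.18, -0.14, 0], [1, 0.25, 0.18, -0.14, 0], [1, 0.25, 0.18, -0.14, 0]],
  ],
)

```text
time: 15.5
tcp_pos: [0.4612, -0.3453, 0.2715]
tcp_rot: [2.317, -2.12, -0.004]
ft_force: [0.3, 0.4, -0.5]
opening: -0.001
```

```bash
python3 - <<'E'
from workcell import *
from geo import *
import cv2,numpy as np
s=observe();print(s["time"],s["tcp_pos"],s["ft_force"])
a=grab_frame("top");b=grab_frame("scene")
c=lambda f,x,y:cv2.resize(cv2.convertScaleAbs(f["img"][y:y+150,x:x+130],alpha=1.5),None,fx=3,fy=3)
cv2.imwrite("pics/p4.png",np.hstack([c(a,210,150),c(b,200,140)]))
E
```

```text
15.5 [ 0.46120247 -0.34532784  0.27151144] [ 0.33565782  0.36027607 -0.48756608]
```

View pics/p4.png

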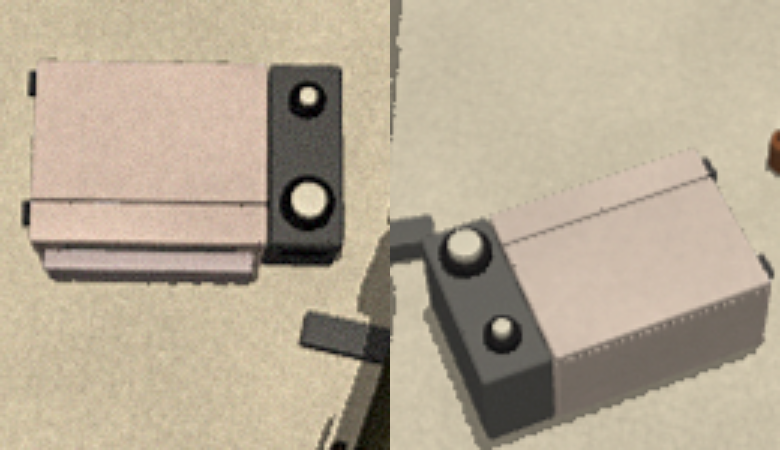

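The lid lies flat and level with the strip, the tray plate is against the front, both buttons are up and the buffer is unmoved. A numeric check that the tray is home:

```bash
python3 - <<'E'
from geo import *
import pickle
F=pickle.load(open("f0.pkl","rb"))["top"]
ex=np.array([.996,.09,0])
s=[plane(F,p,.1)@ex for p in((220.7,230.7),(297.3,231))]
p=[plane(F,p,.072)@ex for p in((226,240.3),(294,242.3))]
print(s,p,np.mean(s)-np.mean(p))
E
```

```text
[np.float64(0.5720555279288652), np.float64(0.5749095259288535)] [np.float64(0.5528553257684252), np.float64(0.5509296023942789)] 0.021590062847507197
```

```bash
python3 -c "
from workcell import *
print(hand_in())"
```

```text
the job is handed in; nothing more can be done
None
```

The steriliser job is done in the order asked, using only pushes with the shut fingertips, and I have handed it in. It took about 15.5 s of robot time.

- **Tray:** I pushed the front plate home until it hit a hard stop at about 30 N; it takes only about 2 N to slide. The nippers and pusher were seen lying in the tray before the lid closed.
- **Lid:** I pushed it down until the fingertips stood at 100 mm, the height given for the shut lid. The pictures show it flush with the front strip, and it stayed shut after release.
- **Start button:** I pressed it until it stopped moving, at 15–21 N against the roughly 5 N needed, then let go. The last picture shows both buttons up. The fingers never came near the stop button.

In the last picture the buffer stands as it did. The robot is clear of everything, and the wrist force reads about 0.

**Disagreement:** from the top camera, the plate face measured 21.6 mm ahead of the strip, where 18 mm was expected. One pixel is about 2.6 mm there, so I took this as picking error and relied on the hard stop. I did not measure the bottles and the jar again. The moves passed nowhere near them.

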